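# Put the nut away, close and lock the fastener drawer

### The job

Put the loose brass nut away in the left compartment of the open drawer (your left, the one that already holds a brass nut), then push the drawer fully home until it clicks in and stays. Then lock it: swing the lever on top of the cabinet until it points at the red mark, and let go. Leave the other things on the bench where they are.

Things in the scene. Friction and masses are not known exactly. Their poses are not given: they have to be found in the camera images.
- brass_nut: loose brass-coloured hex nut lying flat on the bench, 27 x 26 mm, 13 mm high, 40 g; origin at the centre of its underside, z up
- cabinet: small grey sheet-metal cabinet fixed to the bench, 180 deep (its x) x 220 wide (its y) x 88 mm high, with one blue-fronted drawer. Origin under its centre on the bench; its x axis points from the drawer front to its back, away from the robot, y to the left, z up. Its position and yaw vary.
- drawer (a joint): how far the drawer is open, in m: 0 = fully home, at most 0.125; it slides out along the cabinet's -x. Friction about 1.5 N. A spring detent acts over the last 16 mm: it resists, about 12 N at most, until the drawer is 7 mm from home, and below that pulls it home and holds it; a drawer left before that point creeps back out
- pull (a point): middle of the drawer's bar pull, a level steel bar 10 mm thick and 80 mm long, its centre line 22 mm before the blue drawer front and 57 mm above the bench; can be pushed from the robot's side. The front is 214 mm wide, 14 mm thick, and reaches from 15 to 75 mm above the bench. Moves with the drawer; axes as the cabinet's
- left_bay (a point): centre of the floor of the drawer's left compartment, 19 mm above the bench; axes as the cabinet's; moves with the drawer. Compartment 140 mm long (x), 89 mm wide (y); walls 41 mm above its floor, front panel 56, divider 18 mm. A brass nut is fixed in the front left corner, 52 mm before, 28 mm left of this point. What lies less than 90 mm before the cabinet's origin is under its roof
- right_bay (a point): the same point of the right compartment, which has the same size and holds two fixed steel nuts
- lock_lever (a joint): angle of the lock lever, rad; turns about the upright axis through point lever_axis, grows counter-clockwise seen from above, range 0 to 2.0; red mark (locked) at 1.15, white mark (free) at 0.2, black mark at 1.9. Stiff by friction, about 2 N at the knob; stays where it is left
- lever_axis (a point): the lever's axis at the cabinet's top surface, 88 mm above the bench
- lever_knob (a point): middle of the upright black knob of the lever, 16 mm in diameter, 30 mm high, 60 mm from the axis; this point is 118 mm above the bench, the knob's top 131 mm, its foot 101 mm. The x axis of this point points from the axis out along the arm
- red_mark (a point): the middle of the red mark on the cabinet's top, a bar 22 x 6 mm, 85 mm from the lever's axis
- bolt: bystander: steel hex bolt standing on its head, 28 mm wide, 60 mm high; origin under its centre
- steel_nut: bystander: smaller grey steel hex nut, 22 x 20 x 10 mm, lying flat; origin under its centre
- tin: bystander: round tin with a green lid, 79 mm in diameter, 42 mm high; origin under its centre

How it is judged:
On the way, in this order (a step that is already met when the one before it is completed fails the run):
1. the brass nut lies in the left compartment of the drawer (x of brass_nut in the frame of left_bay between -0.07 and 0.07 m and y of brass_nut in the frame of left_bay between -0.045 and 0.045 m and z of brass_nut in the frame of left_bay between -0.004 and 0.036 m and contact force between the fingers and brass_nut below 0.1 N), for 0.2 s.
2. the drawer is home in its detent, with the nut in the left compartment (x of brass_nut in the frame of left_bay between -0.07 and 0.07 m and y of brass_nut in the frame of left_bay between -0.045 and 0.045 m and z of brass_nut in the frame of left_bay between -0.004 and 0.036 m and value of joint drawer below 0.004 m), for 0.2 s.
3. the lever points at the red mark (value of joint lock_lever between 1.05 and 1.25 rad), for 0.2 s.
At the end, for the whole second after the job is handed in: The brass nut is at rest in the drawer's left compartment, the drawer is within 4 mm of fully home, and the lever rests within 0.1 rad of the red mark (joint 1.05 to 1.25) (all of step 2 and all of step 3 and linear speed of brass_nut below 0.02 m/s and velocity of joint lock_lever between -0.05 and 0.05 rad/s); the robot touches nothing.
It fails at once if the bolt is moved by more than 25 mm or tipped (distance of bolt from where it was at the start of the episode above 0.025 m or angle between bolt's own z axis and vertical above 0.4 rad).
It fails at once if the steel nut is moved by more than 25 mm or tipped (distance of steel_nut from where it was at the start of the episode above 0.025 m or angle between steel_nut's own z axis and vertical above 0.4 rad).
It fails at once if the tin is moved by more than 25 mm or tipped (distance of tin from where it was at the start of the episode above 0.025 m or angle between tin's own z axis and vertical above 0.4 rad).
It also fails if it takes over 67 s, if anything falls off the work surface, if the arm or the gripper's body presses on something with over 40 N, if the wrist force passes 120 N, or if a joint passes its speed limit or range.

### The arm

A 6-joint arm with a two-finger parallel gripper is mounted at the origin on a cart in front of the work surface, level with it; the furniture and walls round the work are solid. World frame = base frame: x ahead of the robot, y to its left, z up, the work surface at z = 0. Lengths are in m, angles in rad, forces in N, time in s.
With the tool pointing down it reaches from about 0.375 to 0.9 m from the base axis. Payload 3.1 kg.
Tool frame: the origin (TCP) lies between the finger pads; the fingertips stand 8 mm ahead of it and the grasp point (between the pads) lies 11 mm behind it; z points along the fingers, y is the line along which they close (so a half turn about z gives the same grasp; the last joint's range is limited). The gripper opens to 87 mm and grips with 3 to 60 N. Pads are 19 mm wide; open, the fingers measure 117 mm over their backs; the gripper's body (75 mm by 190 mm) begins 51 mm behind the grasp point.
Start: joints at [-1.321, 0.527, 1.433, -0, 1.181, -0.178], TCP at [0.259, -0.569, 0.231] pointing down, gripper open.
Joint ranges: [-3.08, 3.08], [-0.75, 2.2], [0.22, 2.44], [-1.43, 4.57], [0, 2.65], [-2.85, 2.85]. Speed limits (rad/s): [2.79, 2.79, 3.14, 3.14, 3.14, 3.14].

### API

Orientations are given as a unit quaternion [x, y, z, w].
In Python, from rig import robot, vision, job gives the robot as it stands.
- The arm moves only by the shell command python3 -m handwheel 'ROWS' [OPENING] [FORCE]. ROWS is JSON, a list of rows, each a list of 4 numbers: the shift along the tool's x, y, z as a fraction of full scale, then the turn about the tool's z as a fraction of full scale. A call has 1 to 20 rows; each row is the pose to reach, as a shift and turn from the pose commanded when the call began, along the tool's axes at that moment, turning the shorter way round; what a row does not reach only later rows make up. Full scale, the value 1, is 300 mm for a shift and 2 pi rad for a turn. A row lasts 1/12 s, in which the tool goes at most 41.7 mm and 7.16 degrees, less where a joint would pass 70% of its speed; a pose out of reach is approached as far as the arm can. A call with a number of a shift or a turn outside -1 to 1 is refused whole. A call with a gripper value outside its range is refused whole. OPENING is the opening in per cent of the stroke, from 0 (shut) to 100 (fully open), set as the call begins (- or left out, the last holds). The fingers move at their own pace and stop on an object; FORCE is the grip in N (left out, the last holds). Time passes only in rows, so rows that repeat a pose let the fingers close. It gives the time, the measured TCP pose, the force, the opening and the grip force at its end, in the units of the state.
- robot.get_obs(): the state, without advancing time (a new reading comes with each control period).
- vision.camera(name): name is "scene" or "top" or "wrist"; returns a dict with "frame" (384x512x3 uint8, red, green, blue), "K" (3x3 intrinsics, pixels), "cam_to_world" (4x4, takes a point from camera to world coordinates); the wrist camera has in their place "hand_eye" (4x4, takes a point from camera to tool coordinates, whose origin is the TCP and whose axes are the flange's). Camera axes: x right, y down, z forward; pixel columns grow to the right and rows downward; lengths in m; the calibration is good to about 2 mm. A picture is of the moment at which its call begins: read the wrist's pose just before it. There is no depth.
- job.hand_in(): hands the job in; it is judged then, once.
Trained networks look in the newest picture that a camera, given by its name, has taken for a name from the list of things; names that differ only in an ending like _2 or _b are one class to them, and where a whole thing is asked for, a point or a joint stands for the part that bears it (a point fixed in the world has none). Each returns a list of dicts, best first, with "conf" (0 to 1); they miss things now and then, are a little off and sometimes report something else, mostly with a low value. They report only what shows in the picture. A call takes as long as a camera call.
- vision.look_for(camera, label): "point" ([row, column] in pixels, amid what is visible of it).
- vision.outline_of(camera, label): "mask" (384x512 bool, what is visible of it) and "point" ([row, column] in pixels, amid what is visible of it).
The state is a dict: "time": time; "q": joint angles; "joint_velocities": joint speeds; "joint_torque": joint torques, N m; "position": TCP position; "tool_rot": TCP orientation; "ft_force": force on the tool from outside, world axes, zero at the start; "moment": the same for the moment, N m; "grip_width": finger opening in m; "grip_force": force on a finger pad.
Only numpy, scipy, OpenCV 4.12 (cv2) and the standard library are available. Lean on these libraries where they do the work, as an engineer would, in place of code of your own. Each camera call takes 0.05 s, during which the arm holds its last target. There are 200 camera calls.

## Working session

There is one attempt and no reset: what is moved stays moved. The work goes in short steps, Python scripts to look and compute and a shell command to move; the robot and the scene stay as the last step left them, time stands still between calls to the robot, and variables do not carry over. Pictures are saved under pics/ and viewed, at most 10 in all, crops included, and the job is handed in when it is done.

```bash
mkdir -p pics; cat > h.py <<'E'
import numpy as np, cv2
from rig import robot, vision, job
from scipy.spatial.transform import Rotation as R
def cam(name):
    o=robot.get_obs(); c=vision.camera(name)
    if name=="wrist":
        T=np.eye(4);T[:3,:3]=R.from_quat(o["tool_rot"]).as_matrix();T[:3,3]=o["position"]
        c["cam_to_world"]=T@c["hand_eye"]
    return c
def ray(c,p,z):
    r,k=p; d=np.linalg.inv(c["K"])@[k,r,1]; M=c["cam_to_world"]; d=M[:3,:3]@d; o=M[:3,3]
    return o+d*(z-o[2])/d[2]
def proj(c,P):
    M=np.linalg.inv(c["cam_to_world"]); p=c["K"]@(M[:3,:3]@P+M[:3,3]); return p[1]/p[2],p[0]/p[2]
def save(c,n): cv2.imwrite("pics/"+n+".png",c["frame"][:,:,::-1])
E
python3 - <<'E'
from h import *
np.set_printoptions(precision=4,suppress=True)
hs=dict(brass_nut=.0065,bolt=.03,steel_nut=.005,tin=.042,pull=.057,left_bay=.03,lever_knob=.118,red_mark=.088,cabinet=.088,lever_axis=.088)
ims=[]
for n in("scene","top"):
    c=cam(n); ims.append(c["frame"]); save(c,n); print(n,c["cam_to_world"][:3,3])
    for l,z in hs.items():
        for d in vision.look_for(n,l)[:3]:
            print(l,np.round(d["conf"],2),np.round(d["point"]),ray(c,d["point"],z))
o=robot.get_obs();print(o["time"],o["tool_rot"],R.from_quat(o["tool_rot"]).as_matrix())
cv2.imwrite("pics/both.png",cv2.resize(np.vstack(ims)[:,:,::-1],None,fx=.78,fy=.78))
E
```

```text
scene [0.0148 0.7149 0.9669]
tin 0.92 [302. 154.] [0.5951 0.3637 0.042 ]
pull 0.64 [227. 261.] [0.5271 0.0253 0.057 ]
left_bay 0.75 [228. 257.] [0.549  0.0155 0.03  ]
lever_knob 0.42 [217. 237.] [0.5644 0.0798 0.118 ]
red_mark 0.67 [214. 233.] [0.5962 0.0566 0.088 ]
cabinet 0.67 [182. 336.] [ 0.4383 -0.2237  0.088 ]
cabinet 0.64 [216. 236.] [0.5876 0.0574 0.088 ]
lever_axis 0.79 [216. 233.] [0.5938 0.0609 0.088 ]
top [ 0.5229 -0.0103  1.2824]
brass_nut 0.48 [176. 252.] [0.6394 0.0062 0.0065]
bolt 0.63 [224. 337.] [ 0.4645 -0.2848  0.03  ]
tin 0.84 [190. 153.] [0.5954 0.343  0.042 ]
pull 0.9 [206. 249.] [0.5327 0.0162 0.057 ]
pull 0.75 [177. 253.] [0.6307 0.0023 0.057 ]
left_bay 0.92 [207. 248.] [0.531  0.0227 0.03  ]
red_mark 0.73 [178. 249.] [0.6269 0.0136 0.088 ]
cabinet 0.84 [177. 251.] [0.6271 0.0073 0.088 ]
lever_axis 0.7 [177. 252.] [0.628  0.0056 0.088 ]
lever_axis 0.54 [224. 336.] [ 0.4663 -0.2694  0.088 ]
1.1 [ 0.9772  0.2123 -0.      0.    ] [[ 0.9099  0.4148  0.    ]
 [ 0.4148 -0.9099 -0.0001]
 [-0.      0.0001 -1.    ]]
```

View pics/top.png

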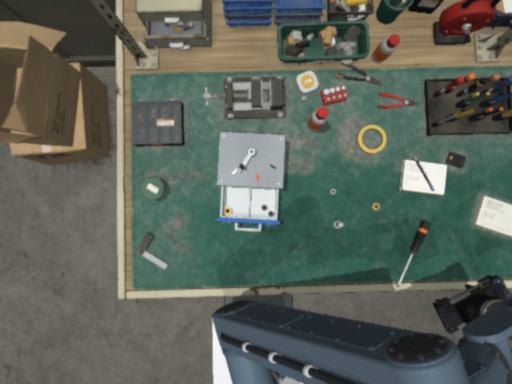

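View pics/scene.png

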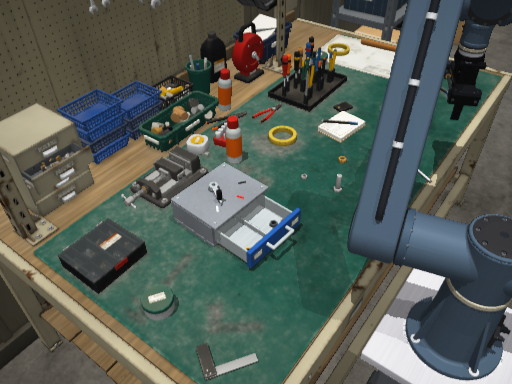

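The top view shows the brass nut at about (207,376), the bolt at (224,337), the steel nut at (191,333) and the tin at (188,155). The cabinet roof spans rows 132–188 and columns 219–285. The lever axis is near (153,251), with its arm towards the white mark, the red mark is at (177,257), and the drawer front is at row ~221.

```bash
python3 - <<'E'
from h import *
np.set_printoptions(precision=4,suppress=True)
c=cam("top")
for n,p,z in [("nut",(207,376),.0065),("bolt",(224,337),.03),("snut",(191,333),.005),("axis",(153,251),.09),("red",(177,257),.088)]: print(n,ray(c,p,z))
f=c["frame"][120:240,205:300]
cv2.imwrite("pics/crop1.png",cv2.resize(f[:,:,::-1],None,fx=5,fy=5,interpolation=cv2.INTER_CUBIC))
M=vision.outline_of("top","pull")
for m in M[:2]: print(m["conf"],m["point"],m["mask"].sum(),cv2.minAreaRect(np.argwhere(m["mask"]).astype(np.float32)))
o=robot.get_obs(); print(o["time"])
E
```

```text
nut [ 0.5186 -0.43    0.0065]
bolt [ 0.4635 -0.2848  0.03  ]
snut [ 0.5789 -0.2803  0.005 ]
axis [0.708  0.0053 0.09  ]
red [ 0.6279 -0.0126  0.088 ]
0.98 [205.5, 249.9] 2203 ((208.0, 248.5), (63.0, 44.0), 90.0)
1.2
```

View pics/crop1.png

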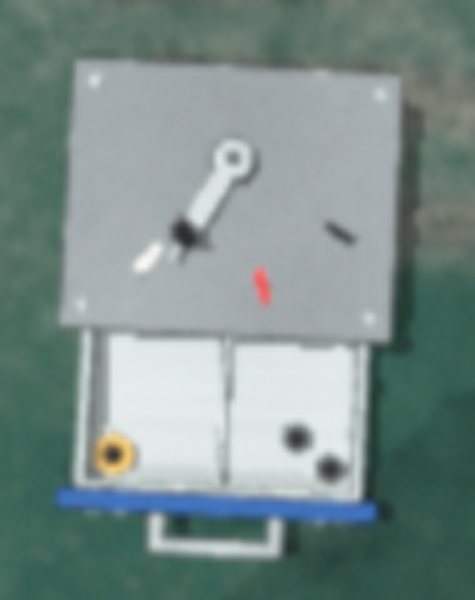

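The crop shows the lever axis at (232,157), the knob at (185,235) near the white mark, the red mark at (262,287) and the drawer well open. The cabinet's yaw is about −0.05 rad. I'll go above the nut.

```bash
python3 -m handwheel '[[0.98,-0.06,0.27,0],[0.98,-0.06,0.27,0],[0.98,-0.06,0.27,0],[0.98,-0.06,0.27,0],[0.98,-0.06,0.27,0],[0.98,-0.06,0.27,0],[0.98,-0.06,0.27,0],[0.98,-0.06,0.27,0],[0.98,-0.06,0.27,0],[0.98,-0.06,0.27,0]]' 100 20
python3 - <<'E'
from h import *
np.set_printoptions(precision=4,suppress=True)
c=cam("wrist");save(c,"w1")
o=robot.get_obs();print(o["position"],R.from_quat(o["tool_rot"]).as_matrix())
for d in vision.outline_of("wrist","brass_nut")[:3]:
    h=cv2.convexHull(np.argwhere(d["mask"]).astype(np.int32)).reshape(-1,2)
    print(d["conf"],d["point"],d["mask"].sum(),ray(c,d["point"],.0065), np.array([ray(c,p,.013)[:2] for p in h[::max(1,len(h)//14)]]).tolist())
E
```

```text
time: 2.03
position: [0.5195, -0.4299, 0.1492]
tool_rot: [0.977, 0.213, -0.001, -0.0]
ft_force: [-0.4, -0.2, 0.0]
grip_width: 0.0868
grip_force: 0.0
[ 0.5187 -0.4309  0.1497] [[ 0.9098  0.4151 -0.0008]
 [ 0.4151 -0.9098 -0.0006]
 [-0.0009  0.0003 -1.    ]]
0.73 [175.6, 250.7] 351 [ 0.5251 -0.4228  0.0065] [[0.5102789661300373, -0.43112815835509305], [0.5127015187606045, -0.4336457022175618], [0.5146612831456019, -0.43516046209212983], [0.5181111956779407, -0.4371848746832188], [0.5210902651037655, -0.438207619359269], [0.5332964254081412, -0.43249865804534476], [0.5348510214582847, -0.4305851145843559], [0.5357097653053646, -0.4219203900269689], [0.5358118999337812, -0.4195232845727397], [0.5353664381359866, -0.4185517012397772], [0.5277951004297834, -0.4125530554572975], [0.524880877796125, -0.41148982123018646], [0.5125731257950084, -0.41690683646096216], [0.5109448849893362, -0.4188177456603523], [0.5099549916375342, -0.4276567202481289], [0.5098206829627773, -0.4301288518524802]]
```

View pics/w1.png

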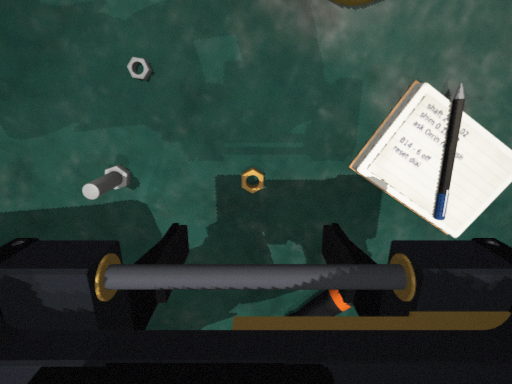

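The wrist view shows the nut at (181,252) with its flats facing along tool y, the bolt at (180,105) and the steel nut at (68,140), both clear of the fingers. I'll descend and grip.

```bash
python3 -m handwheel '[[0.018,-0.013,0.13,0],[0.018,-0.013,0.26,0],[0.018,-0.013,0.36,0],[0.018,-0.013,0.42,0],[0.018,-0.013,0.462,0],[0.018,-0.013,0.462,0],[0.018,-0.013,0.462,0]]' 100 20
python3 -m handwheel '[[0,0,0,0],[0,0,0,0],[0,0,0,0],[0,0,0,0],[0,0,0,0],[0,0,0,0],[0,0,0,0],[0,0,0,0]]' 0 20
python3 - <<'E'
from h import *
np.set_printoptions(precision=4,suppress=True)
c=cam("top")
P=lambda x,y,z:ray(c,(120+(y+.5)/5-.5,205+(x+.5)/5-.5),z)[:2]
FL,FR,BR,BL=[P(*p,.088) for p in((60,325),(390,342),(400,75),(76,60))]
cen=(FL+FR+BR+BL)/4; print(FL,FR,BR,BL,cen,"w",np.linalg.norm(FL-FR),"d",np.linalg.norm(FL-BL))
y=(FL-FR+BL-BR);yaw=np.arctan2(-y[0],y[1]);x=(BL-FL+BR-FR);print("yaw",yaw,np.arctan2(x[1],x[0]))
ax=P(232,157,.1);kn=P(185,235,.131);red=P(262,287,.088);print("axis",ax,"knob",kn,"red",red,red-ax)
l,r=P(57,490,.075),P(377,503,.075);print("front",l,r)
Rz=np.array([[np.cos(yaw),-np.sin(yaw)],[np.sin(yaw),np.cos(yaw)]])
for n,p in dict(ax=ax,kn=kn,red=red,fl=l,fr=r,pull=P(215,552,.062),nut=P(113,454,.03)).items(): print(n,Rz.T@(p-cen))
E
```

```text
time: 2.72
position: [0.5219, -0.4264, 0.0116]
tool_rot: [0.977, 0.211, 0.0, 0.001]
ft_force: [-0.0, 0.3, 0.6]
grip_width: 0.0874
grip_force: 0.0
time: 3.38
position: [0.5227, -0.4244, 0.011]
tool_rot: [0.977, 0.212, -0.0, -0.0]
ft_force: [-0.7, 0.0, -0.3]
grip_width: 0.0418
grip_force: 0.0
[0.606  0.1214] [ 0.5894 -0.0963] [ 0.7672 -0.108 ] [0.7824 0.1073] [0.6863 0.0061] w 0.21825178796277592 d 0.1768955478682426
yaw -0.07327068363849834 -0.07261238655656103
axis [0.713 0.005] knob [0.6586 0.0358] red [ 0.6279 -0.0126] [-0.0851 -0.0176]
front [0.4972 0.1269] [ 0.4831 -0.0855]
ax [0.0268 0.0009]
kn [-0.0297  0.0276]
red [-0.0568 -0.0229]
fl [-0.1974  0.1066]
fr [-0.1959 -0.1062]
pull [-0.2342  0.0001]
nut [-0.1722  0.0744]
```

```bash
python3 -m handwheel '[[0,0,0,0],[0,0,0,0],[0,0,0,0],[0,0,0,0],[0,0,0,0],[0,0,0,0]]' 0 20
python3 -m handwheel '[[0,0,-0.13,0],[0,0,-0.26,0],[0,0,-0.39,0],[0,0,-0.5,0],[0,0,-0.5,0]]' - 20
```

```text
time: 3.93
position: [0.5226, -0.4245, 0.0109]
tool_rot: [0.977, 0.212, -0.0, -0.0]
ft_force: [0.4, -0.7, -0.1]
grip_width: 0.0235
grip_force: 20.0
time: 4.35
position: [0.5262, -0.4282, 0.1695]
tool_rot: [0.977, 0.212, 0.004, 0.007]
ft_force: [0.7, -0.3, -0.2]
grip_width: 0.0236
grip_force: 20.0
```

```bash
python3 -m handwheel '[[0.384,-0.712,0,0.08],[0.384,-0.712,0,0.08],[0.384,-0.712,0,0.08],[0.384,-0.712,0,0.08],[0.384,-0.712,0,0.08],[0.384,-0.712,0,0.08],[0.384,-0.712,0,0.08],[0.384,-0.712,0,0.08]]' - 20
python3 - <<'E'
from h import *
o=robot.get_obs();M=R.from_quat(o["tool_rot"]).as_matrix();print(o["position"],M.round(3))
print(M.T@(np.array([.5549,.0599,.120])-o["position"])/.3)
E
```

```text
time: 5.02
position: [0.5385, -0.1801, 0.1607]
tool_rot: [0.999, -0.035, -0.001, -0.0]
ft_force: [0.5, -0.8, 0.6]
grip_width: 0.0238
grip_force: 20.0
[ 0.5384867  -0.18007051  0.16070614] [[ 0.997 -0.071 -0.001]
 [-0.071 -0.997  0.   ]
 [-0.001 -0.    -1.   ]]
[-0.00197014 -0.80172714  0.13592925]
```

```bash
python3 -m handwheel '[[0,-0.8,0,0],[0,-0.8,0,0],[0,-0.8,0,0],[0,-0.8,0,0],[0,-0.8,0,0],[0,-0.8,0,0],[0,-0.8,0,0],[0,-0.8,0,0]]' - 20
python3 - <<'E'
from h import *
np.set_printoptions(precision=4,suppress=True)
c=cam("wrist")
o=robot.get_obs();M=R.from_quat(o["tool_rot"]).as_matrix();print(o["position"])
Rz=R.from_euler("z",-.073).as_matrix();cen=np.array([.6863,.0061,0])
f=c["frame"].copy()
W=lambda p:cen+Rz@np.array(p)
for p,col in (((-.09,.11,.088),(255,0,0)),((-.09,-.11,.088),(255,0,0)),((-.09,0.02,.088),(255,0,0)),((-.172,.074,.032),(0,255,0)),((-.135,.044,.019),(0,0,255)),((-.057,-.023,.088),(255,255,0)),((-.03,.0276,.131),(255,0,255))):
    r,k=proj(c,W(p)); print(p,r,k); cv2.drawMarker(f,(int(k),int(r)),col,0,12,1)
cv2.imwrite("pics/w2.png",f[:,:,::-1])
E
```

```text
time: 5.68
position: [0.5575, 0.0573, 0.1608]
tool_rot: [0.999, -0.036, 0.0, 0.0]
ft_force: [0.0, -0.4, -0.1]
grip_width: 0.0238
grip_force: 20.0
[0.5575 0.0561 0.1608]
(-0.09, 0.11, 0.088) 156.71532433849873 171.74443325725807
(-0.09, -0.11, 0.088) 156.76062796151786 438.00638521996757
(-0.09, 0.02, 0.088) 156.7338622473151 280.6968626176157
(-0.172, 0.074, 0.032) 220.97494583662987 225.33702028354142
(-0.135, 0.044, 0.019) 185.61813456999343 252.43359996454524
(-0.057, -0.023, 0.088) 115.35363972937087 336.2722088192981
(-0.03, 0.0276, 0.131) 72.38994569879374 277.33881785682524
```

View pics/w2.png

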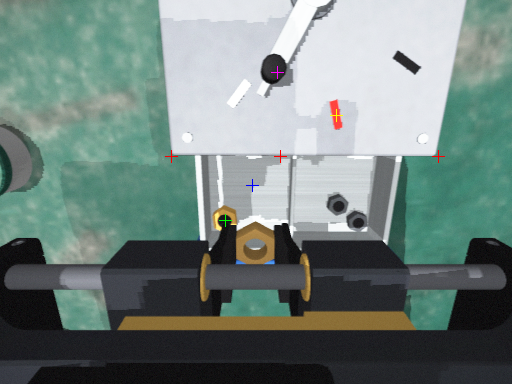

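The overlay agrees: the roof edge is at row 156, the fixed nut at (220,225), the red mark at (115,336) and the knob at (70,275). The nut is held at (243,256). I'll lower it in and release.

```bash
python3 -m handwheel '[[-0.01,-0.013,0.0,0],[-0.01,-0.013,0.12,0],[-0.01,-0.013,0.24,0],[-0.01,-0.013,0.34,0],[-0.01,-0.013,0.4,0],[-0.01,-0.013,0.427,0],[-0.01,-0.013,0.427,0],[-0.01,-0.013,0.427,0]]' - 20
python3 -m handwheel '[[0,0,0,0],[0,0,0,0],[0,0,0,0],[0,0,0,0],[0,0,0,0]]' 48 20
```

```text
time: 6.4
position: [0.5547, 0.06, 0.0331]
tool_rot: [0.999, -0.038, 0.0, 0.0]
ft_force: [0.5, 0.5, -1.3]
grip_width: 0.0237
grip_force: 20.0
time: 6.82
position: [0.5545, 0.0612, 0.0336]
tool_rot: [0.999, -0.037, 0.001, 0.0]
ft_force: [0.4, -0.0, -0.5]
grip_width: 0.0404
grip_force: 0.0
```

```bash
python3 -m handwheel '[[0,0,-0.1,0],[0,0,-0.22,0],[0,0,-0.34,0],[0,0,-0.43,0],[-0.1,0,-0.43,0],[-0.2,0.1,-0.43,0],[-0.2,0.1,-0.43,0]]' - 20
python3 - <<'E'
from h import *
np.set_printoptions(precision=4,suppress=True)
c=cam("wrist");save(c,"w3")
o=robot.get_obs();print(o["position"])
Rz=R.from_euler("z",-.073).as_matrix();cen=np.array([.6863,.0061,0])
for d in vision.look_for("wrist","brass_nut"): print(d, Rz.T@(ray(c,d["point"],.0255)-cen))
E
```

```text
time: 7.4
position: [0.484, 0.035, 0.1617]
tool_rot: [0.999, -0.037, -0.005, 0.0]
ft_force: [-1.7, 0.2, -0.8]
grip_width: 0.0417
grip_force: 0.0
[0.4877 0.0352 0.162 ]
{'point': [119.8, 217.4], 'conf': 0.7} [-0.1367  0.0515  0.0255]
```

View pics/w3.png

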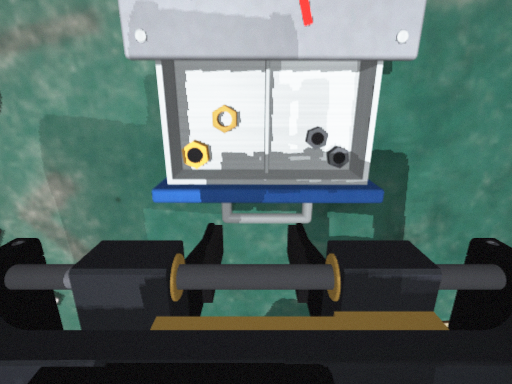

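The nut lies in the left bay at (119,224), behind the fixed one at (154,196), and the pull bar is at (218,267). I'll go in front of the pull with the fingers closed.

```bash
python3 -m handwheel '[[-0.12,0.049,0,0],[-0.233,0.049,0,0],[-0.233,0.049,0,0],[-0.233,0.049,0.12,0],[-0.233,0.049,0.24,0],[-0.233,0.049,0.33,0],[-0.233,0.049,0.363,0],[-0.233,0.049,0.363,0],[-0.233,0.049,0.363,0]]' 0 20
python3 -m handwheel '[[0.02,0,0,0],[0.04,0,0,0],[0.06,0,0,0],[0.08,0,0,0],[0.1,0,0,0],[0.1,0,0,0]]' 0 20
```

```text
time: 8.25
position: [0.4222, 0.0263, 0.0523]
tool_rot: [0.999, -0.037, -0.0, -0.0]
ft_force: [0.4, 0.3, 0.8]
grip_width: 0.0011
grip_force: 0.0
time: 8.75
position: [0.4538, 0.0235, 0.0535]
tool_rot: [0.999, -0.037, 0.002, 0.0]
ft_force: [0.7, -0.2, 1.2]
grip_width: 0.0006
grip_force: 0.0
```

```bash
python3 -m handwheel '[[0.02,0,0,0],[0.05,0,0,0],[0.08,0,0,0],[0.11,0,0,0],[0.14,0,0,0],[0.17,0,0,0],[0.2,0,0,0],[0.23,0,0,0],[0.25,0,0,0],[0.27,0,0,0],[0.27,0,0,0]]' 0 20
python3 - <<'E'
from h import *
np.set_printoptions(precision=4,suppress=True)
o=robot.get_obs();Rz=R.from_euler("z",-.073).as_matrix();cen=np.array([.6863,.0061,0])
print(o["position"],o["ft_force"],Rz.T@(o["position"]-cen))
c=cam("top");f=c["frame"][120:240,205:300]
cv2.imwrite("pics/t2.png",cv2.resize(f[:,:,::-1],None,fx=5,fy=5,interpolation=cv2.INTER_CUBIC))
E
```

```text
time: 9.67
position: [0.5345, 0.0174, 0.0531]
tool_rot: [0.999, -0.037, 0.002, 0.0]
ft_force: [0.8, 0.2, 0.1]
grip_width: 0.0006
grip_force: 0.0
[0.5345 0.0174 0.0531] [0.7797 0.2425 0.0704] [-0.1522  0.0002  0.0531]
```

```bash
python3 -m handwheel '[[0.01,0,0,0],[0.02,0,0,0],[0.03,0,0,0],[0.04,0,0,0],[0.04,0,0,0]]' 0 20
python3 -m handwheel '[[0.01,0,0,0],[0.02,0,0,0],[0.02,0,0,0]]' 0 20
```

```text
time: 10.13
position: [0.5428, 0.0171, 0.0528]
tool_rot: [0.999, -0.037, -0.001, -0.0]
ft_force: [-3.9, -1.0, 2.5]
grip_width: 0.0006
grip_force: 1.9
time: 10.38
position: [0.544, 0.0171, 0.0525]
tool_rot: [0.999, -0.037, -0.006, -0.0]
ft_force: [-10.5, -0.7, 7.2]
grip_width: 0.0004
grip_force: 5.3
```

View pics/t2.png

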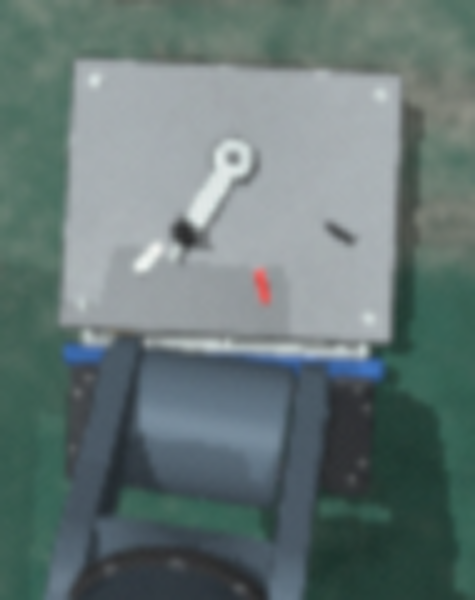

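The drawer is nearly shut: the blue front is at crop row 360 against the roof edge at 340. The detent is now resisting, so I'll push through it.

```bash
python3 -m handwheel '[[0.01,0,0,0],[0.02,0,0,0],[0.02,0,0,0]]' 0 20
python3 -m handwheel '[[0.01,0,0,0],[0.02,0,0,0],[0.02,0,0,0]]' 0 20
```

```text
time: 10.63
position: [0.5547, 0.0163, 0.0528]
tool_rot: [0.999, -0.037, -0.001, -0.0]
ft_force: [-1.0, 0.1, -1.1]
grip_width: 0.0005
grip_force: 0.1
time: 10.88
position: [0.559, 0.016, 0.0527]
tool_rot: [0.999, -0.037, -0.004, -0.0]
ft_force: [-6.8, -1.2, 4.6]
grip_width: 0.0005
grip_force: 3.7
```

```bash
python3 -m handwheel '[[0.01,0,0,0],[0.015,0,0,0],[0.015,0,0,0]]' 0 20
python3 -m handwheel '[[-0.06,0,0,0],[-0.15,0,0,0],[-0.2,0,0,0],[-0.2,0,-0.1,0],[-0.2,0,-0.23,0],[-0.2,0,-0.36,0],[-0.2,0,-0.43,0],[-0.2,0,-0.43,0],[-0.2,0,-0.43,0]]' 0 20
python3 - <<'E'
from h import *
np.set_printoptions(precision=4,suppress=True)
c=cam("wrist")
o=robot.get_obs();print(o["position"],R.from_quat(o["tool_rot"]).as_matrix().round(3))
Rz=R.from_euler("z",-.073).as_matrix();cen=np.array([.6863,.0061,0])
for l,z in (("lever_knob",.125),("red_mark",.088),("lever_axis",.095),("pull",.062)):
  for d in vision.look_for("wrist",l)[:2]: print(l,d, ray(c,d["point"],z), Rz.T@(ray(c,d["point"],z)-cen))
save(c,"w4")
E
```

```text
time: 11.13
position: [0.5592, 0.0162, 0.0525]
tool_rot: [0.999, -0.037, -0.008, -0.0]
ft_force: [-13.1, -1.3, 9.7]
grip_width: 0.0002
grip_force: 6.9
time: 11.88
position: [0.5089, 0.0195, 0.1837]
tool_rot: [0.999, -0.037, 0.003, 0.0]
ft_force: [-0.2, 0.3, 0.2]
grip_width: 0.0007
grip_force: 0.0
[0.5074 0.0197 0.1822] [[ 0.997 -0.075  0.003]
 [-0.075 -0.997 -0.   ]
 [ 0.003  0.    -1.   ]]
lever_knob {'point': [9.5, 211.0], 'conf': 0.96} [0.6553 0.0377 0.125 ] [-0.0332  0.0292  0.125 ]
red_mark {'point': [50.3, 251.5], 'conf': 0.88} [0.635  0.0125 0.088 ] [-0.0516  0.0026  0.088 ]
red_mark {'point': [123.6, 257.3], 'conf': 0.59} [0.5765 0.012  0.088 ] [-0.1099 -0.0022  0.088 ]
lever_axis {'point': [49.1, 250.7], 'conf': 0.62} [0.6347 0.013  0.095 ] [-0.0519  0.0032  0.095 ]
pull {'point': [119.2, 249.6], 'conf': 0.87} [0.5797 0.019  0.062 ] [-0.1073  0.0051  0.062 ]
```

View pics/w4.png

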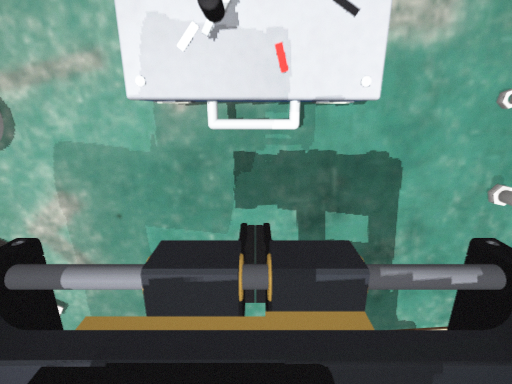

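The drawer is home, with the front flush under the roof edge at row 98 and the pull at (124,254). The knob is at (8,211) and the red mark at (57,282). I'll straddle the knob and grip it.

```bash
python3 -m handwheel '[[0.13,-0.03,0,0],[0.26,-0.06,0,0],[0.39,-0.093,0,0],[0.5,-0.093,0,0],[0.5,-0.093,0,0],[0.5,-0.093,0.0,0],[0.5,-0.093,0.1,0],[0.5,-0.093,0.18,0],[0.5,-0.093,0.227,0],[0.5,-0.093,0.227,0],[0.5,-0.093,0.227,0]]' 55 5
python3 -m handwheel '[[0,0,0,0],[0,0,0,0],[0,0,0,0],[0,0,0,0],[0,0,0,0],[0,0,0,0],[0,0,0,0]]' 12 5
```

```text
time: 13.05
position: [0.6559, 0.0366, 0.1124]
tool_rot: [0.999, -0.038, -0.002, -0.0]
ft_force: [-0.4, 0.7, 0.5]
grip_width: 0.0471
grip_force: 0.0
time: 13.63
position: [0.6578, 0.0373, 0.1143]
tool_rot: [0.999, -0.037, -0.0, -0.001]
ft_force: [-1.3, 3.2, 3.8]
grip_width: 0.0158
grip_force: 5.0
```

```bash
python3 -m handwheel '[[-0.004,0.025,0,0],[-0.008,0.05,0,0],[-0.01,0.075,0,0],[-0.008,0.1,0,0],[-0.004,0.125,0,0],[0,0.148,0,0],[0,0.148,0,0],[0,0.148,0,0]]' 12 5
python3 -m handwheel '[[0,0,0,0],[0,0,0,0],[0,0,0,0],[0,0,0,0],[0,0,0,0]]' 55 5
python3 -m handwheel '[[0,0,-0.1,0],[0,0,-0.23,0],[0,0,-0.33,0],[-0.12,0,-0.33,0],[-0.2,0,-0.33,0],[-0.2,0,-0.33,0],[-0.2,0,-0.33,0]]' - 5
python3 - <<'E'
from h import *
np.set_printoptions(precision=4,suppress=True)
c=cam("wrist")
o=robot.get_obs();print(o["position"])
Rz=R.from_euler("z",-.073).as_matrix();cen=np.array([.6863,.0061,0])
for l,z in (("lever_knob",.125),("red_mark",.088)):
  for d in vision.look_for("wrist",l)[:2]: print(l,d, Rz.T@(ray(c,d["point"],z)-cen))
save(c,"w5")
E
```

```text
time: 14.3
position: [0.6546, -0.0095, 0.1136]
tool_rot: [0.999, -0.038, -0.0, 0.001]
ft_force: [-1.9, -2.7, 0.1]
grip_width: 0.0158
grip_force: 5.0
time: 14.72
position: [0.6553, -0.0077, 0.114]
tool_rot: [0.999, -0.037, 0.001, 0.0]
ft_force: [0.0, 0.9, 0.2]
grip_width: 0.0412
grip_force: 0.0
time: 15.3
position: [0.5941, -0.003, 0.2134]
tool_rot: [0.999, -0.037, 0.0, -0.0]
ft_force: [-0.1, -0.7, 0.2]
grip_width: 0.0479
grip_force: 0.0
[ 0.5955 -0.0033  0.2134]
lever_knob {'point': [87.0, 243.6], 'conf': 0.94} [ 0.0058 -0.007   0.125 ]
lever_knob {'point': [89.2, 238.2], 'conf': 0.65} [ 0.0041 -0.0025  0.125 ]
red_mark {'point': [89.4, 238.5], 'conf': 0.78} [ 0.0057 -0.0007  0.088 ]
red_mark {'point': [165.9, 460.3], 'conf': 0.32} [-0.0686 -0.2272  0.088 ]
```

View pics/w5.png

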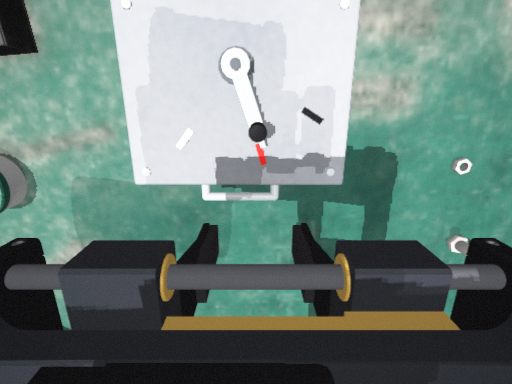

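The lever now points towards the red mark: axis (63,235), knob (131,258), red (154,261), black mark (116,312), white mark (138,185). I'll check the angle.

```bash
python3 - <<'E'
from h import *
c=cam("wrist")
a=ray(c,(63,235),.096);k=ray(c,(131,258),.131);f=lambda p:np.arctan2(*(p-a)[[1,0]])%(2*np.pi)
print(np.linalg.norm((k-a)[:2]))
r,b,w=[ray(c,p,.088) for p in((154,261),(116,312),(138,185))]
print("knob",f(k),"red",f(r),"black",f(b),"white",f(w))
print("lever est",f(k)-f(r)+1.15,f(k)-f(b)+1.9,f(k)-f(w)+.2)
E
```

```text
0.06021064704738898
knob 3.4125578898526183 red 3.3471229682115164 black 4.076040288339238 white 2.4107202807555796
lever est 1.2154349216411018 1.2365176015133805 1.2018376090970386
```

The estimate is about 1.22 rad, close to the edge of the window, so I'll regrip and bring it back about 3.5 mm.

```bash
python3 -m handwheel '[[0.1,0,0,0],[0.2,0,0,0],[0.2,0,0,0],[0.2,0,0.12,0],[0.2,0,0.24,0],[0.2,0,0.33,0],[0.2,0,0.33,0],[0.2,0,0.33,0]]' 55 5
python3 -m handwheel '[[0,0,0,0],[0,0,0,0],[0,0,0,0],[0,0,0,0],[0,0,0,0],[0,0,0,0],[0,-0.006,0,0],[0,-0.012,0,0],[0,-0.012,0,0],[0,-0.012,0,0],[0,-0.012,0,0]]' 12 5
python3 -m handwheel '[[0,0,0,0],[0,0,0,0],[0,0,0,0],[0,0,0,0],[0,0,0,0]]' 55 5
python3 -m handwheel '[[0,0,-0.1,0],[0,0,-0.23,0],[0,0,-0.33,0],[-0.12,0,-0.33,0],[-0.2,0,-0.33,0],[-0.2,0,-0.33,0],[-0.2,0,-0.33,0],[-0.2,0,-0.33,0]]' - 5
python3 - <<'E'
from h import *
c=cam("wrist");f=c["frame"][40:210,110:370]
cv2.imwrite("pics/w6.png",cv2.resize(f[:,:,::-1],None,fx=3,fy=3,interpolation=cv2.INTER_CUBIC))
E
```

```text
time: 16.17
position: [0.654, -0.0077, 0.112]
tool_rot: [0.999, -0.037, -0.002, -0.0]
ft_force: [1.3, -0.5, 1.6]
grip_width: 0.0482
grip_force: 0.0
time: 17.08
position: [0.6543, -0.0046, 0.1144]
tool_rot: [0.999, -0.037, -0.001, 0.0]
ft_force: [-3.1, -2.6, 6.1]
grip_width: 0.0155
grip_force: 5.0
time: 17.5
position: [0.6552, -0.0038, 0.1135]
tool_rot: [0.999, -0.037, -0.0, -0.0]
ft_force: [-1.3, 0.2, 0.5]
grip_width: 0.0409
grip_force: 0.0
time: 18.17
position: [0.5962, 0.0002, 0.2131]
tool_rot: [0.999, -0.037, 0.001, 0.0]
ft_force: [-0.1, -0.4, -0.2]
grip_width: 0.0479
grip_force: 0.0
```

View pics/w6.png

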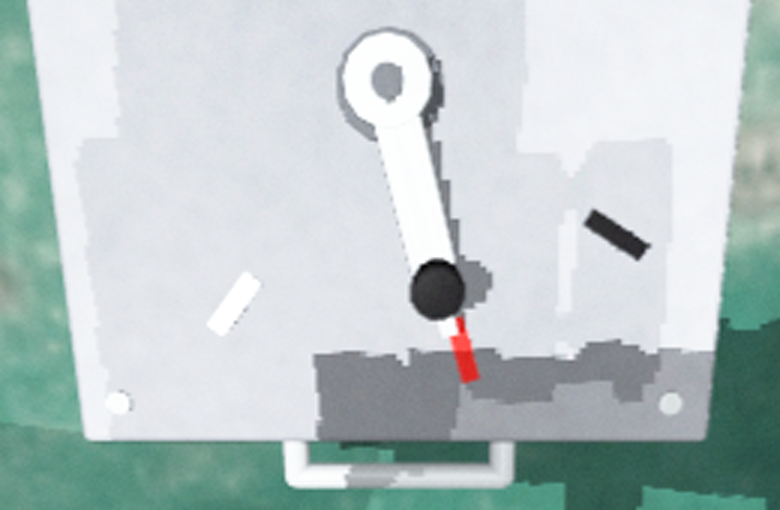

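The crop shows axis (388,80), knob (437,290), red bar (464,350), black bar (616,234) and white bar (234,303). I'll recompute the angle.

```bash
python3 - <<'E'
from h import *
c=cam("wrist")
P=lambda x,y,z:ray(c,(40+(y-1)/3,110+(x-1)/3),z)
for za in (.09,.096,.101):
    a=P(388,80,za);k=P(437,290,.131);f=lambda p:np.arctan2(*(p-a)[[1,0]])%(2*np.pi)
    r,b,w=P(464,350,.088),P(616,234,.088),P(234,303,.088)
    print([round(float(np.linalg.norm((q-a)[:2])),4) for q in(k,r,b,w)],f(k)-f(r)+1.15,f(k)-f(b)+1.9,f(k)-f(w)+.2)
E
```

```text
[0.0609, 0.0871, 0.0863, 0.0859] 1.1171345153441359 1.1358935884031207 1.1069874329370626
[0.0601, 0.0863, 0.0856, 0.0855] 1.1161879447701857 1.1285365703248402 1.112965250826876
[0.0594, 0.0857, 0.0851, 0.0852] 1.1153729513541921 1.1223019983552462 1.117958440082364
```

The lever is at about 1.12 rad, well inside the window, and the robot is clear.

```bash
python3 -c "
from rig import job; print(job.hand_in())"
```

```text
the job is handed in; nothing more can be done
None
```

I put the nut in the left compartment, pushed the drawer home until it clicked in, set the lever at about 1.12 rad (red mark is 1.15) and let go, then handed the job in at about 18 s; no verdict came back.

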